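# Run the food processor for a pulse

## Task

Get the food processor on the worktop chopping, using only the closed fingertips: first push the lid lock fully home towards the bowl, then press down the raised end of the rocker switch until it has tipped over, then press the round pulse key fully down and keep it pressed. The program finishes while still holding the pulse key down. Leave the long bar-shaped stop key alone, do not lift or shift the bowl, and leave the things around the machine where they are.

Things in the scene. Friction and masses are not known exactly. Their poses are not given: they have to be found in the camera images.
- machine: white food processor, fixed: a foot, and on its -y part a motor block with a flat control deck 80 mm above the worktop. Origin on the worktop, mid-machine; deck: x -100 to 100, y -200 to 0 mm in this frame; bowl at y = 85 mm. Rocker, pulse key and stop key stand in a row along machine x at y = -155, x = -65, 0, 65 mm, order varying; all dark grey on white frames, turned with the machine
- lock_tab (a point): middle of the top of the lid lock's upright dark grey tab. The tab is 44 mm long (machine x), 12 mm thick (machine y), and its top is 26 mm above the deck; it slides along the machine's +y, to the bowl. A flat tongue 6 mm thick runs from it to the bowl side. Behind it (-y) the deck is free for 50 mm or more
- lid_lock (a joint): travel of the lid lock in m: 0 unlocked, 0.025 fully home (hard stop) towards the bowl (machine +y). Starts at 0 to 0.006; friction of about 3 N, it stays where it is left
- rocker_end (a point): point on top of the rocker switch, 5 mm in from its raised end, the end away from the bowl (machine -y), about 25 mm above the deck at the start. The rocker is 28 mm wide (machine x), 60 mm long (machine y), dished in two 30 mm halves, in a flat frame 40 x 72 mm; it tips about its middle, 21 mm on the +y side of this point. This end goes down 8 mm, to lie level, and the other end rises
- rocker (a joint): tilt of the rocker in rad: 0 off, 0.36 on, raised end pressed down to its stop. Starts at 0 to 0.06; takes about 4 N at the end and stays where it is left
- pulse_top (a point): middle of the top of the round pulse key, 32 mm across in a round collar 44 mm across and 12 mm high; 20 mm above the deck when up. Pressed straight down
- pulse (a joint): travel of the pulse key in m: 0 up, 0.008 fully down. Sprung: 2 N to start, 6 N fully down; comes up when let go
- stop_top (a point): middle of the top of the stop key, a bar 16 mm (machine x) x 46 mm (machine y), 20 mm above the deck, in a rectangular frame 30 x 58 mm. Not to be pressed
- stop_key (a joint): travel of the stop key in m: 0 up, 0.006 down; sprung, 1.5 N to start moving. Stays at 0 in this job
- bowl: loose clear bowl of diced apple with a white lid, 138 mm across, 0.8 kg, on the machine's foot; lid top 54 mm above the deck, with a knob 36 mm across, 26 mm high. A hooked lug on the lid reaches over the lock's tongue, 12 mm past the deck's bowl-side edge. Origin mid-underside. Stays where it is
- board: white chopping board, fixed, 300 x 200 x 10 mm, on the -y side of the machine; origin in the middle of its underside
- knife: loose kitchen knife lying on the board, 230 mm long, black handle to its -x; origin at the root of the blade, underside
- apple: loose half apple, 74 mm across, 35 mm high, lying cut face down on the board; origin in the middle of its underside
- salt_jar: loose glass jar, 56 mm across, 100 mm high, beyond the machine, by the bowl; origin in the middle of its underside
- ramekin: loose white ceramic bowl, 84 mm across, 45 mm high, beyond the machine, by the deck; origin in the middle of its underside

How it is judged:
By the outcome, as a careful person would: the job done as asked, in the order asked, and still so for the second after the job is handed in, while the arm keeps its last pose, push and grip.
It also fails if it takes over 48 s, if anything falls off the work surface, if the arm or the gripper's body presses on something with over 40 N, if the wrist force passes 120 N, or if a joint passes its speed limit or range.

## Robot

A 6-joint arm with a two-finger parallel gripper is mounted at the origin on the work surface. World frame = base frame: x ahead of the robot, y to its left, z up, the work surface at z = 0. Lengths are in mm, angles in degrees, forces in N, time in s.
With the tool pointing down it reaches from about 275 to 725 mm from the base axis. Payload 15.9 kg.
Tool frame: the origin (TCP) lies at the very end of the fingers, on their centre line; the grasp point (between the pads) lies 19 mm behind it; z points along the fingers, y is the line along which they close (so a half turn about z gives the same grasp; the last joint's range is limited). The gripper opens to 85 mm and grips with 20 to 120 N. Pads are 22 mm wide; open, the fingers measure 114 mm over their backs; the gripper's body (76 mm by 85 mm) begins 54 mm behind the grasp point. The pads swing forward as they close: fully open they stand 13 mm farther back than shut.
Start: joints at [-66.463, 12.198, -1.971, 75.831, 0, 90], TCP at [199.664, -458.388, 194.906] pointing down, gripper open.
Joint ranges: [-170.91, 170.91], [-42.67, 98.43], [-65.05, 77.54], [-120.47, 116.71], [-90, 82.35], [-180, 180]. Speed limits (degrees/s): [108.29, 108.29, 136.94, 147.25, 180, 180].

## Interface

Orientations are given as a 3x3 rotation matrix whose columns are the frame's x, y, z axes.
In Python, from workcell import * gives the robot as it stands.
- The arm moves only by the shell command python3 -m jog 'ROWS' [FORCE]. ROWS is JSON, a list that holds one entry, the list of rows, each a list of 7 numbers: the finger opening in m, from 0 to 0.0854, then the shift along the world's x, y, z in m, then the turn, a rotation vector about the world's x, y, z in rad. A call has 1 to 5 rows; each row shifts and turns the commanded pose from where the row before left it; what a row does not reach is not made up. A row lasts 1/8 s, in which the tool goes at most 62.5 mm and 10.7 degrees, less where a joint would pass 70% of its speed; a pose out of reach is approached as far as the arm can. A call is refused whole if a number of a shift passes 0.0625 or a number of a turn 0.188, either way. A call with a gripper value outside its range is refused whole. The fingers move at their own pace and stop on an object; FORCE is the grip in N (left out, the last holds). Time passes only in rows, so rows that do not move let the fingers close. It gives the time, the measured TCP pose, the force, the opening and the grip force at its end, in the units of the state.
- read_state(): the state, without advancing time (a new reading comes with each control period).
- snapshot(name): name is "scene" or "side" or "wrist"; returns a dict with "img" (420x560x3 uint8, blue, green, red), "depth" (420x560 float32, mm along the optical axis (not along the pixel's ray), 0 where there is no reading), "vfov" (degrees; the focal length in pixels is half the picture's height over the tangent of half this angle, whatever the lens; pixels are square), "cx", "cy" (the principal point, pixels), "rvec" (rotation vector, rad) and "tvec" (3), from world to camera coordinates, as OpenCV has them. Camera axes: x right, y down, z forward; pixel columns grow to the right and rows downward; lengths in mm; the calibration is good to about 2 mm. A picture is of the moment at which its call begins.
- close_job(): hands the job in; it is judged then, once.
Trained networks look in the newest picture that a camera, given by its name, has taken for a name from the list of things; names that differ only in an ending like _2 or _b are one class to them, and where a whole thing is asked for, a point or a joint stands for the part that bears it (a point fixed in the world has none). Each returns a list of dicts, best first, with "conf" (0 to 1); they miss things now and then, are a little off and sometimes report something else, mostly with a low value. They report only what shows in the picture. A call takes as long as a camera call.
- outline_of(name, camera): "region" (420x560 bool, what is visible of it) and "box" ([left, top, width, height] in pixels, round what is visible of it).
The state is a dict: "time": time; "joint_pos": joint angles; "joint_velocities": joint speeds; "joint_torque": joint torques, N m; "ee_pos": TCP position; "tcp_rot": TCP orientation; "contact_force": force on the tool from outside, world axes, zero at the start; "ft_torque": the same for the moment, N m; "opening": opening from 0.0 (shut) to 1.0 (fully open); "grasp_force": force on a finger pad.
Only numpy, scipy, OpenCV 4.12 (cv2) and the standard library are available. Lean on these libraries where they do the work, as an engineer would, in place of code of your own. Each camera call takes 0.05 s, during which the arm holds its last target. There are 200 camera calls.

## Working session

There is one attempt and no reset: what is moved stays moved. The work goes in short steps, Python scripts to look and compute and a shell command to move; the robot and the scene stay as the last step left them, time stands still between calls to the robot, and variables do not carry over. Pictures are saved under pics/ and viewed, at most 10 in all, crops included, and the job is handed in when it is done.

```bash
mkdir -p pics; cat > h.py <<'E'
from workcell import *
import numpy as np, cv2
def cam(s):
    f=210/np.tan(np.radians(s["vfov"]/2)); R=cv2.Rodrigues(np.array(s["rvec"],float))[0]; return f,R,np.array(s["tvec"],float).ravel()
def cloud(s):
    f,R,t=cam(s); v,u=np.mgrid[:420,:560]; d=s["depth"].astype(float)
    P=np.stack([(u-s["cx"])/f*d,(v-s["cy"])/f*d,d],-1); W=(P-t)@R; W[d==0]=np.nan; return W
E
python3 - <<'E'
from h import *
S={}
for c in ["scene","side"]:
    s=snapshot(c); cv2.imwrite(f"pics/{c}1.png",s["img"]); W=cloud(s); np.save(c+".npy",W)
    for n in ["lock_tab","rocker_end","pulse_top","stop_top","bowl","salt_jar","ramekin"]:
        for o in outline_of(n,c)[:2]:
            m=o["region"]; p=W[m]; p=p[~np.isnan(p[:,0])]
            if len(p): print(c,n,round(o["conf"],2),o["box"],np.median(p,0).round(),np.percentile(p[:,2],[5,95]).round())
    # deck
    z=W[...,2]; m=(abs(z-80)<4); 
    k,l,st,_=cv2.connectedComponentsWithStats(m.astype(np.uint8)); i=1+st[1:,4].argmax(); q=W[l==i][:,:2]; print(c,"deck",cv2.minAreaRect(q.astype(np.float32)),np.median(W[l==i][:,2]))
print(read_state())
E
```

```text
scene lock_tab 0.65 [307.2, 198.0, 74.4, 77.3] [545. 131. 132.] [ 50. 149.]
scene lock_tab 0.58 [280.8, 204.5, 26.7, 22.3] [559.  -6.  87.] [ 82. 107.]
scene rocker_end 0.68 [254.4, 173.7, 21.2, 14.6] [ 523. -127.   98.] [ 94. 106.]
scene bowl 0.6 [307.5, 199.7, 75.7, 73.7] [545. 132. 132.] [ 48. 149.]
scene salt_jar 0.63 [291.0, 267.9, 30.9, 45.5] [690. 138.  75.] [ 13. 102.]
scene salt_jar 0.28 [230.0, 214.9, 18.0, 10.8] [649. -86.  99.] [ 93. 102.]
scene ramekin 0.64 [229.1, 258.1, 42.9, 32.9] [703. -11.  26.] [ 4. 46.]
scene deck ((570.65380859375, -56.65471649169922), (200.4400634765625, 198.9901580810547), 16.27725601196289) 79.69974006277981
side lock_tab 0.58 [270.7, 221.9, 20.4, 24.1] [558. -13.  93.] [ 83. 107.]
side rocker_end 0.67 [290.3, 188.1, 13.3, 17.8] [ 518. -126.   97.] [ 85. 104.]
side pulse_top 0.67 [268.5, 194.2, 8.8, 11.4] [ 581. -105.  102.] [ 92. 104.]
side pulse_top 0.39 [273.5, 219.1, 17.8, 27.4] [559. -13.  93.] [ 83. 106.]
side stop_top 0.63 [243.8, 200.2, 8.5, 11.0] [643. -90.  98.] [ 95. 100.]
side bowl 0.71 [271.4, 232.3, 59.6, 85.5] [520. 146. 132.] [
[... 486 characters left out ...]
 9.00021093e+01]), 'joint_velocities': array([ 0.00815602, -0.0299869 ,  0.00154217,  0.03179711,  0.02415547,
        0.07567539]), 'joint_torque': array([-2.23585084e-03, -6.85905147e+01,  4.87317145e+01,  1.28474549e-03,
       -2.96362923e-04,  1.37265371e-05]), 'ee_pos': array([ 199.67732445, -458.40143847,  194.91440577]), 'tcp_rot': array([[ 9.16820992e-01,  3.99298468e-01,  3.65236403e-05],
       [ 3.99298469e-01, -9.16820993e-01, -5.85945502e-06],
       [ 3.11459688e-05,  1.99559050e-05, -9.99999999e-01]]), 'contact_force': array([-1.05663327, -0.19809841, -0.56299944]), 'ft_torque': array([-0.00229992, -0.05033124, -0.01547862]), 'grasp_force': 0.0, 'opening': 1.0023933501861175}
```

View pics/scene1.png

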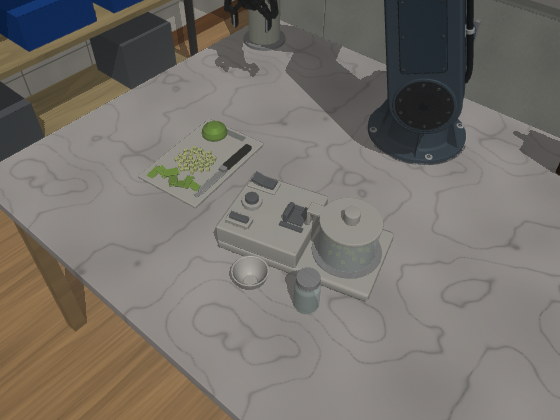

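View pics/side1.png

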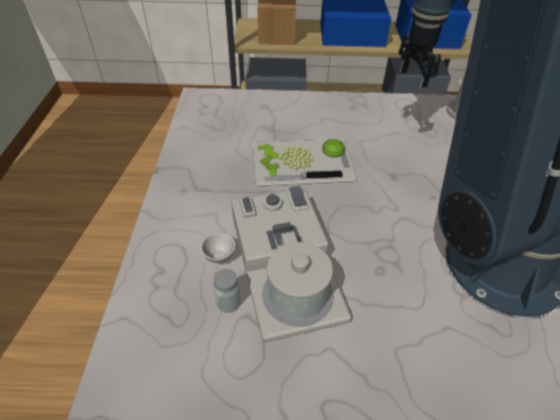

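The views show the machine at yaw about 16°. In the scene picture, the rocker is at about (264,182), the pulse key at (252,200), the stop key at (239,217) and the lock tab at (293,212). I'll close the fingers and move above for a near look.

```bash
python3 -m jog '[[[0,0.037,0.036,0.012,0,0,-0.0256],[0,0.037,0.036,0.012,0,0,-0.0256],[0,0.037,0.036,0.012,0,0,-0.0256],[0,0.037,0.036,0.012,0,0,-0.0256],[0,0.037,0.036,0.012,0,0,-0.0256]]]'
python3 -m jog '[[[0,0.037,0.036,0.012,0,0,0],[0,0.037,0.036,0.012,0,0,0],[0,0.037,0.036,0.012,0,0,0],[0,0.037,0.036,0.012,0,0,0],[0,0,0,0,0,0,0]]]'
cat > look.py <<'E'
import sys
from h import *
s=snapshot("wrist"); cv2.imwrite(sys.argv[1],s["img"]); W=cloud(s)
f,R,t=cam(s); print("cam",(-R.T@t).round())
for n in ["lock_tab","rocker_end","pulse_top","stop_top","bowl"]:
    for o in outline_of(n,"wrist")[:2]:
        p=W[o["region"]]; p=p[~np.isnan(p[:,0])]
        if len(p): print(n,round(o["conf"],2),o["box"],np.median(p,0).round(1),np.percentile(p[:,2],[5,95]).round(1)); q=p[p[:,2]>np.percentile(p[:,2],97)-4]; print("   top rect",np.round(cv2.minAreaRect(q[:,:2].astype(np.float32))[0],1),[round(x,1) for x in cv2.minAreaRect(q[:,:2].astype(np.float32))[1]])
z=W[...,2]; k,l,st,_=cv2.connectedComponentsWithStats((abs(z-80)<4).astype(np.uint8)); i=1+st[1:,4].argmax(); print("deck",cv2.minAreaRect(W[l==i][:,:2].astype(np.float32)),np.median(W[l==i][:,2]))
r=read_state(); print(r["time"],r["ee_pos"].round(1),r["tcp_rot"].round(3).tolist(),r["contact_force"].round(1))
E
python3 look.py pics/w1.png
```

```text
time: 1.42
ee_pos: [385.7, -277.1, 255.4]
tcp_rot: [[0.961, 0.278, 0.0], [0.278, -0.961, -0.0], [0.0, 0.0, -1.0]]
contact_force: [0.0, -0.8, 0.2]
opening: 0.001
grasp_force: 0.0
time: 2.05
ee_pos: [534.6, -132.1, 302.7]
tcp_rot: [[0.959, 0.283, 0.0], [0.283, -0.959, 0.0], [0.0, -0.0, -1.0]]
contact_force: [0.5, -0.6, 0.2]
opening: -0.005
grasp_force: 0.0
cam [ 608. -109.  482.]
lock_tab 0.77 [161.8, 105.9, 40.9, 42.1] [552.6  -4.7  87.9] [ 86.1 106.8]
   top rect [556.4 -19.7] [42.5, 12.1]
lock_tab 0.51 [182.1, 0.0, 68.1, 27.3] [690.6  -1.1  19.5] [ 4.8 45.7]
   top rect [684.   -7.1] [28.7, 77.4]
rocker_end 0.68 [1.2, 54.0, 152.5, 135.6] [530.5 102.  134.2] [ 73.1 159.5]
   top rect [516.2 119.6] [34.5, 34.9]
rocker_end 0.64 [250.5, 170.6, 47.2, 27.2] [ 519.8 -127.1   98.9] [ 96.6 105.9]
   top rect [ 523.6 -144.1] [27.9, 22.5]
pulse_top 0.94 [259.8, 115.2, 31.6, 26.5] [ 582.1 -110.3  104. ] [102.3 105.3]
   top rect [ 582.1 -110.4] [29.6, 29.4]
stop_top 0.63 [256.3, 56.6, 43.3, 16.8] [643.5 -91.5  99.9] [ 97.  101.3]
   top rect [644.  -92.4] [16.0, 45.5]
deck ((566.8449096679688, -57.45683288574219), (198.6162567138672, 198.74362182617188), 15.866657257080078) 80.17611758003068
2.35 [ 532.  -135.2  303. ] [[0.961, 0.278, 0.0], [0.278, -0.961, -0.0], [0.0, 0.0, -1.0]] [-0.3 -0.6  0.1]
```

View pics/w1.png

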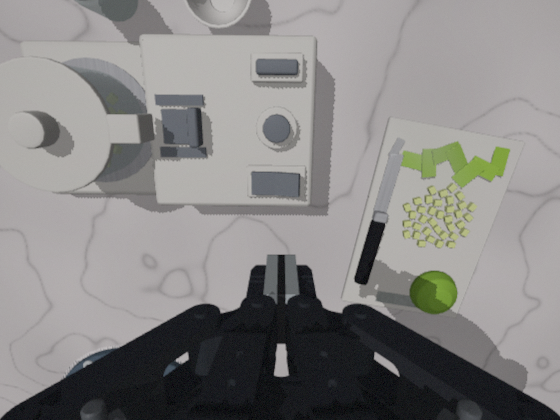

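The wrist view is clear: tab top at (195,127), pulse at (276,128), rocker at (276,184), stop at (277,67). I'll go behind the tab and descend.

```bash
python3 -m jog '[[[0,0.008,0.020,-0.040,0,0,0],[0,0.008,0.020,-0.040,0,0,0],[0,0.009,0.020,-0.040,0,0,0],[0,0.009,0.022,-0.040,0,0,0],[0,0,0,0,0,0,0]]]'
python3 -m jog '[[[0,0,0,-0.02,0,0,0],[0,0,0,-0.016,0,0,0],[0,0,0,-0.012,0,0,0],[0,0,0,0,0,0,0],[0,0,0,0,0,0,0]]]'
```

```text
time: 2.98
ee_pos: [564.7, -51.9, 140.5]
tcp_rot: [[0.96, 0.28, -0.005], [0.28, -0.96, 0.001], [-0.004, -0.002, -1.0]]
contact_force: [-0.4, 0.7, 0.5]
opening: -0.001
grasp_force: 0.0
time: 3.6
ee_pos: [567.1, -52.7, 95.9]
tcp_rot: [[0.96, 0.279, 0.001], [0.279, -0.96, -0.0], [0.001, 0.0, -1.0]]
contact_force: [0.8, -0.0, 0.4]
opening: -0.002
grasp_force: 0.0
```

```bash
python3 -m jog '[[[0,-0.0014,0.0048,-0.002,0,0,0],[0,-0.0014,0.0048,0,0,0,0],[0,-0.0014,0.0048,0,0,0,0],[0,-0.0008,0.0029,0,0,0,0],[0,0,0,0,0,0,0]]]'
python3 -m jog '[[[0,-0.0014,0.0048,0,0,0,0],[0,-0.0014,0.0048,0,0,0,0],[0,-0.0014,0.0048,0,0,0,0],[0,0,0,0,0,0,0],[0,0,0,0,0,0,0]]]'
```

```text
time: 4.22
ee_pos: [561.6, -34.8, 93.0]
tcp_rot: [[0.96, 0.279, 0.0], [0.279, -0.96, -0.0], [0.0, 0.0, -1.0]]
contact_force: [-0.0, 0.4, 0.8]
opening: -0.001
grasp_force: 0.0
time: 4.85
ee_pos: [557.5, -20.7, 92.9]
tcp_rot: [[0.96, 0.279, -0.0], [0.279, -0.96, -0.0], [-0.0, 0.0, -1.0]]
contact_force: [0.8, -0.0, 0.6]
opening: 0.002
grasp_force: 0.0
```

```bash
python3 look.py pics/w2.png
```

```text
cam [631.   2. 272.]
lock_tab 0.62 [213.3, 201.0, 81.0, 66.3] [557.2  -1.9  87.4] [ 86.1 106.4]
   top rect [564.7 -14.1] [24.0, 18.4]
rocker_end 0.31 [0.0, 63.7, 532.6, 296.1] [599.  -15.5  80.1] [31.9 86.6]
   top rect [563.2  -8.9] [124.4, 269.1]
pulse_top 0.71 [412.4, 218.8, 65.6, 56.6] [ 583.  -106.9  103.8] [ 94.1 105. ]
   top rect [ 581.9 -110.2] [30.9, 31.3]
stop_top 0.78 [418.7, 114.9, 93.5, 35.2] [643.6 -91.   99.9] [ 96.9 101.1]
   top rect [643.7 -92.5] [15.9, 46.2]
stop_top 0.3 [261.2, 0.0, 123.7, 51.2] [690.8  -9.6  22. ] [ 5.2 45.7]
   top rect [683.1  -8.7] [27.1, 75.8]
bowl 0.82 [0.9, 120.1, 201.5, 268.3] [544.6  81.  133.8] [ 59.4 135.1]
   top rect [518.4  65.8] [134.8, 87.8]
deck ((582.1646728515625, -53.057823181152344), (166.1702880859375, 198.55352783203125), 15.720346450805664) 80.18536928953321
5.15 [557.5 -20.8  92.9] [[0.96, 0.279, 0.0], [0.279, -0.96, -0.0], [0.0, 0.0, -1.0]] [-0.9  0.6 -0.3]
```

View pics/w2.png

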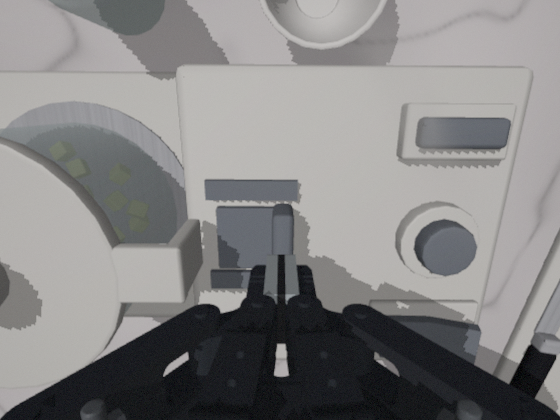

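```bash
cat > tab.py <<'E'
from h import *
s=snapshot("wrist"); W=cloud(s); u=np.array([-.2755,.9613]); x=np.array([.9613,.2755]); o=np.array([556.4,-19.7])
d=W[...,:2]-o; a=d@x; b=d@u; z=W[...,2]
for lo in (8,12,16,19):
    m=(z>102)&(z<109)&(a>lo)&(a<lo+3)&(abs(b)<45); 
    if m.sum(): print(lo,m.sum(),np.percentile(b[m],[3,50,97]).round(1))
r=read_state(); print("tool u",round(float((r["ee_pos"][:2]-o)@u),1),r["contact_force"].round(1),r["time"])
E
python3 -m jog '[[[0,-0.0014,0.0048,0,0,0,0],[0,0,0,0,0,0,0]]]'; python3 tab.py
```

```text
time: 5.4
ee_pos: [555.9, -15.5, 92.9]
tcp_rot: [[0.96, 0.279, -0.0], [0.279, -0.96, 0.0], [-0.0, -0.0, -1.0]]
contact_force: [-0.2, -0.8, 0.0]
opening: -0.0
grasp_force: 0.0
8 104 [-5.8 -0.2  5.3]
12 104 [-5.6  0.2  5.3]
16 115 [-5.9 -0.6  5.3]
19 103 [-5.  -0.   4.8]
tool u 4.0 [-0.6 -0.3 -0.2] 5.45
```

```bash
python3 - <<'E'
from h import *
o=[]
for c,(x,y) in {"scene":(293,200),"side":(285,225)}.items():
    s=snapshot(c); W=cloud(s)
    o.append(cv2.resize(s["img"][y-65:y+45,x-40:x+40],None,fx=4.5,fy=4.5,interpolation=cv2.INTER_CUBIC))
cv2.imwrite("pics/s2.png",np.hstack(o))
E
```

```text
(no output)
```

View pics/s2.png

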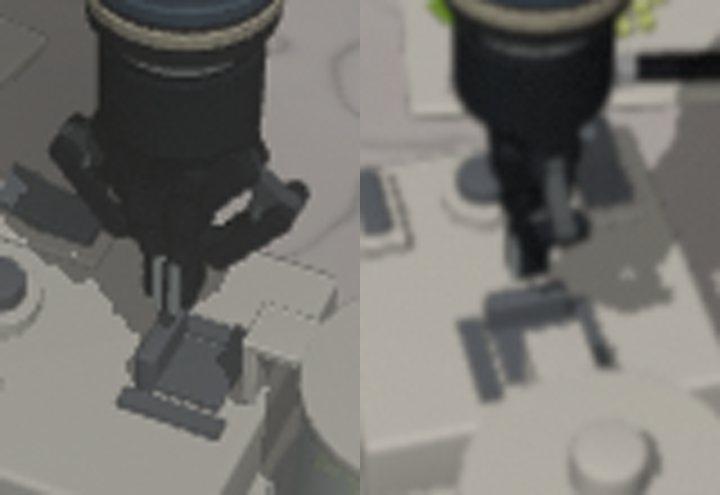

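```bash
cat > fing.py <<'E'
from h import *
u=np.array([-.2755,.9613]); x=np.array([.9613,.2755]); r=read_state(); o=r["ee_pos"][:2]
for c in ["scene","side","wrist"]:
    W=cloud(snapshot(c)); d=W[...,:2]-o; a=d@x; b=d@u; z=W[...,2]
    for lo in range(84,150,6):
        m=(z>lo)&(z<=lo+6)&(abs(a)<30)&(abs(b)<30)
        if m.sum()>2: print(c,lo,m.sum(),"a",np.percentile(a[m],[5,95]).round(),"b",np.percentile(b[m],[5,95]).round())
E
python3 fing.py
```

```text
scene 84 198 a [-22.  26.] b [-2. 29.]
scene 90 26 a [-13.  25.] b [-8.  6.]
scene 96 23 a [-16.  25.] b [-10.   1.]
scene 102 60 a [-11.  23.] b [-9.  1.]
scene 108 3 a [ 1. 17.] b [-8. -2.]
scene 132 15 a [ 8. 15.] b [-9.  9.]
scene 138 26 a [-1. 15.] b [-11.  14.]
scene 144 21 a [ 2. 14.] b [-9. 14.]
side 84 96 a [-18.  26.] b [ 0. 27.]
side 90 27 a [-21.  19.] b [-0.  4.]
side 96 31 a [-19.  17.] b [0. 4.]
side 102 73 a [-21.  18.] b [-8.  3.]
side 126 3 a [1. 8.] b [8. 9.]
side 132 12 a [-11.  11.] b [ 2. 14.]
side 138 20 a [-11.  11.] b [ 2. 17.]
side 144 18 a [-7. 10.] b [ 0. 16.]
wrist 84 3260 a [-18.  28.] b [-3. 29.]
wrist 90 65 a [18. 21.] b [-9.  1.]
wrist 96 68 a [18. 21.] b [-9.  1.]
wrist 102 926 a [-4. 19.] b [-9.  1.]
wrist 132 180 a [ 6. 11.] b [-8. 12.]
wrist 138 366 a [ 6. 11.] b [-10.  14.]
wrist 144 415 a [ 6. 11.] b [-10.  14.]
```

All three cameras show the fingertips ending at z≈131, while the state reports 93. The tip is therefore about 38 mm higher than reported, and it passed over the tab without touching it. I'll trust the cameras: back off, then lower to the true height.

```bash
python3 -m jog '[[[0,0.0055,-0.019,0,0,0,0],[0,0.0055,-0.019,0,0,0,0],[0,0,0,0,0,0,0],[0,0,0,-0.010,0,0,0],[0,0,0,-0.010,0,0,0]]]'
python3 -m jog '[[[0,0,0,-0.005,0,0,0],[0,0,0,-0.005,0,0,0],[0,0,0,-0.003,0,0,0],[0,0,0,0,0,0,0],[0,0,0,0,0,0,0]]]'; python3 fing.py
```

```text
time: 6.32
ee_pos: [566.8, -53.7, 72.0]
tcp_rot: [[0.96, 0.279, -0.0], [0.279, -0.96, 0.0], [-0.0, -0.0, -1.0]]
contact_force: [0.2, -0.1, -0.6]
opening: -0.003
grasp_force: 0.0
time: 6.95
ee_pos: [567.2, -53.9, 60.1]
tcp_rot: [[0.96, 0.279, 0.0], [0.279, -0.96, -0.0], [0.0, 0.0, -1.0]]
contact_force: [1.2, -0.1, -1.1]
opening: 0.003
grasp_force: 0.0
scene 96 9 a [ 8. 13.] b [-7. 20.]
scene 102 22 a [ 4. 14.] b [-9. 30.]
scene 108 20 a [ 1. 13.] b [-8. 15.]
scene 114 28 a [-1. 15.] b [-11.  14.]
scene 120 24 a [ 2. 15.] b [-12.  14.]
scene 126 21 a [ 8. 15.] b [-11.  13.]
scene 132 15 a [ 8. 15.] b [-7. 14.]
scene 138 34 a [ 8. 17.] b [-20.  21.]
scene 144 61 a [-2. 17.] b [-25.  26.]
side 96 6 a [-6. 10.] b [ 4. 10.]
side 102 15 a [-10.  10.] b [ 6. 21.]
side 108 18 a [-7. 11.] b [ 3. 16.]
side 114 15 a [-7. 10.] b [ 6. 17.]
side 120 11 a [-4. 11.] b [ 1. 16.]
side 138 10 a [11. 13.] b [-15.  17.]
side 144 13 a [ 1. 12.] b [ 7. 29.]
wrist 84 242 a [-28.  29.] b [27. 30.]
wrist 90 162 a [-19.  17.] b [29. 30.]
wrist 96 213 a [-18.  17.] b [-2. 30.]
wrist 102 422 a [-12.  12.] b [-9. 30.]
wrist 108 404 a [ 6. 11.] b [-10.  14.]
wrist 114 453 a [ 6. 11.] b [-10.  14.]
wrist 120 501 a [ 6. 11.] b [-10.  14.]
wrist 126 391 a [ 6. 11.] b [-10.  14.]
wrist 132 739 a [-9. 12.] b [-5.  9.]
wrist 138 1287 a [-4. 13.] b [-19.  22.]
wrist 144 2284 a [-8. 13.] b [-26.  26.]
```

```bash
python3 -m jog '[[[0,0,0,-0.004,0,0,0],[0,0,0,-0.004,0,0,0],[0,0,0,0,0,0,0],[0,-0.0014,0.0048,0,0,0,0],[0,-0.0014,0.0048,0,0,0,0]]]'
python3 -m jog '[[[0,-0.0014,0.0048,0,0,0,0],[0,-0.0008,0.0029,0,0,0,0],[0,-0.0008,0.0029,0,0,0,0],[0,-0.0008,0.0029,0,0,0,0],[0,-0.0008,0.0029,0,0,0,0]]]'
python3 tab.py
```

```text
time: 7.72
ee_pos: [564.2, -43.9, 52.0]
tcp_rot: [[0.96, 0.279, 0.0], [0.279, -0.96, 0.0], [0.0, -0.0, -1.0]]
contact_force: [0.6, 0.9, -0.1]
opening: 0.004
grasp_force: 0.0
time: 8.35
ee_pos: [559.7, -27.8, 52.0]
tcp_rot: [[0.96, 0.279, 0.0], [0.279, -0.96, -0.0], [0.0, 0.0, -1.0]]
contact_force: [0.2, -3.5, 2.3]
opening: 0.001
grasp_force: 1.6
8 196 [-17.9  11.4  18. ]
12 191 [-9.5 12.4 18.2]
16 191 [ 6.8 12.3 18.1]
19 193 [ 7.6 12.5 17.3]
tool u -8.4 [-0.9 -2.5  1.3] 8.4
```

The tab is sliding with about 3 N of friction. I'll keep going to the stop.

```bash
python3 -m jog '[[[0,-0.0006,0.0019,0,0,0,0],[0,-0.0006,0.0019,0,0,0,0],[0,-0.0006,0.0019,0,0,0,0],[0,0,0,0,0,0,0]]]'
python3 -m jog '[[[0,-0.0003,0.001,0,0,0,0],[0,-0.0003,0.001,0,0,0,0],[0,0,0,0,0,0,0]]]'
python3 -m jog '[[[0,-0.0003,0.001,0,0,0,0],[0,-0.0003,0.001,0,0,0,0],[0,0,0,0,0,0,0]]]'; python3 tab.py
```

```text
time: 8.9
ee_pos: [557.9, -21.9, 51.9]
tcp_rot: [[0.96, 0.279, 0.0], [0.279, -0.96, 0.0], [0.0, -0.0, -1.0]]
contact_force: [0.9, -0.9, 1.2]
opening: 0.003
grasp_force: 0.7
time: 9.28
ee_pos: [557.3, -20.1, 51.9]
tcp_rot: [[0.96, 0.279, 0.0], [0.279, -0.96, 0.0], [0.0, -0.0, -1.0]]
contact_force: [2.3, -2.6, 1.4]
opening: 0.001
grasp_force: 1.1
time: 9.65
ee_pos: [556.7, -18.1, 51.9]
tcp_rot: [[0.96, 0.279, 0.0], [0.279, -0.96, 0.0], [0.0, -0.0, -1.0]]
contact_force: [2.0, -1.7, 1.1]
opening: -0.005
grasp_force: 1.1
8 209 [ 0.3 21.6 28.1]
12 182 [16.9 22.2 28.1]
16 195 [17.1 22.5 28.3]
19 195 [17.9 22.9 27.5]
tool u 1.5 [ 2.9 -1.2  1.6] 9.7
```

```bash
python3 -m jog '[[[0,-0.0003,0.001,0,0,0,0],[0,-0.0003,0.001,0,0,0,0],[0,0,0,0,0,0,0]]]'
python3 -m jog '[[[0,-0.0003,0.001,0,0,0,0],[0,-0.0003,0.001,0,0,0,0],[0,0,0,0,0,0,0]]]'; python3 tab.py
```

```text
time: 10.07
ee_pos: [556.4, -17.3, 52.0]
tcp_rot: [[0.96, 0.278, 0.001], [0.278, -0.96, -0.002], [-0.0, 0.002, -1.0]]
contact_force: [4.5, -10.9, 0.1]
opening: 0.002
grasp_force: 5.6
time: 10.45
ee_pos: [556.3, -16.9, 52.1]
tcp_rot: [[0.961, 0.277, 0.001], [0.277, -0.961, -0.005], [-0.0, 0.005, -1.0]]
contact_force: [8.0, -23.2, -2.0]
opening: 0.0
grasp_force: 11.9
8 225 [ 0.2 21.3 28.7]
12 178 [17.9 23.1 28.9]
16 192 [17.9 23.2 29. ]
19 191 [18.6 23.3 28.3]
tool u 2.7 [  7.  -22.5  -2.8] 10.5
```

Hard stop reached: 24 N, tab travelled 23 mm. I'll back off, rise and go above the rocker end.

```bash
python3 -m jog '[[[0,0.0025,-0.0085,0,0,0,0],[0,0.0025,-0.0085,0,0,0,0],[0,0,0,0.02,0,0,0],[0,0,0,0.02,0,0,0],[0,0,0,0.02,0,0,0]]]'
python3 -m jog '[[[0,-0.009,-0.03,0,0,0,0],[0,-0.009,-0.03,0,0,0,0],[0,-0.009,-0.03,0,0,0,0],[0,-0.0085,-0.0287,0,0,0,0],[0,0,0,0,0,0,0]]]'; python3 tab.py; python3 look.py pics/w3.png
```

```text
time: 11.12
ee_pos: [560.2, -31.2, 112.3]
tcp_rot: [[0.96, 0.279, -0.001], [0.279, -0.96, 0.001], [-0.001, -0.001, -1.0]]
contact_force: [0.6, 0.1, 0.2]
opening: -0.001
grasp_force: 0.0
time: 11.75
ee_pos: [524.3, -151.3, 111.8]
tcp_rot: [[0.961, 0.277, -0.0], [0.277, -0.961, 0.0], [-0.0, -0.0, -1.0]]
contact_force: [-0.0, 0.3, -0.1]
opening: 0.0
grasp_force: 0.0
8 151 [17.2 21.  28.1]
12 152 [17.2 21.5 28.1]
16 151 [17.  21.2 28.1]
19 82 [18.1 21.9 27.3]
tool u -116.8 [-0.1 -0.   0.6] 11.8
cam [ 598. -128.  291.]
lock_tab 0.9 [0.0, 81.4, 69.4, 82.3] [549.1   1.3  98. ] [ 85.6 106.9]
   top rect [549.4   2.3] [43.1, 13.3]
lock_tab 0.53 [217.2, 95.4, 56.8, 59.5] [ 582.1 -111.   104.2] [102.7 105.4]
   top rect [ 581.5 -111.1] [30.0, 30.6]
rocker_end 0.84 [197.4, 208.4, 95.7, 46.8] [ 520.6 -127.5   98.8] [ 96.1 105.9]
   top rect [ 524.4 -145.4] [27.6, 19.9]
pulse_top 0.74 [215.1, 94.6, 60.7, 58.5] [ 582.  -111.   104.1] [102.6 105.4]
   top rect [ 581.4 -111. ] [30.3, 31.0]
pulse_top 0.53 [0.0, 103.9, 15.3, 83.7] [503.6  55.6  52.9] [39.  96.9]
   top rect [537.7  24.5] [19.4, 3.5]
stop_top 0.95 [198.4, 0.3, 90.0, 17.0] [638.5 -96.   99.6] [ 93.3 101.2]
   top rect [638.7 -94.7] [5.9, 45.3]
bowl 0.73 [0.0, 105.3, 13.6, 81.1] [503.4  55.7  52.3] [39.2 97.1]
   top rect [537.7  24.5] [19.5, 3.5]
deck ((551.5735473632812, -62.23097229003906), (166.50778198242188, 198.9247589111328), 16.023056030273438) 80.30956269597536
12.1 [ 525.1 -149.2  111.9] [[0.96, 0.28, -0.0], [0.28, -0.96, 0.0], [-0.0, -0.0, -1.0]] [0.4 0.3 0.9]
```

```bash
python3 -m jog '[[[0,0,0,-0.02,0,0,0],[0,0,0,-0.015,0,0,0],[0,0,0,-0.006,0,0,0],[0,0,0,-0.002,0,0,0],[0,0,0,0,0,0,0]]]'
python3 -m jog '[[[0,0,0,-0.002,0,0,0],[0,0,0,-0.002,0,0,0],[0,0,0,-0.002,0,0,0],[0,0,0,0,0,0,0]]]'
```

```text
time: 12.72
ee_pos: [525.2, -149.9, 69.2]
tcp_rot: [[0.96, 0.279, 0.0], [0.279, -0.96, -0.0], [0.0, 0.0, -1.0]]
contact_force: [0.2, 0.2, 0.7]
opening: -0.005
grasp_force: 0.0
time: 13.22
ee_pos: [525.0, -149.9, 62.8]
tcp_rot: [[0.96, 0.279, 0.0], [0.279, -0.96, 0.0], [0.0, -0.0, -1.0]]
contact_force: [1.8, -0.9, 2.5]
opening: 0.006
grasp_force: 1.0
```

```bash
python3 -m jog '[[[0,0,0,-0.001,0,0,0],[0,0,0,-0.001,0,0,0],[0,0,0,-0.001,0,0,0],[0,0,0,0,0,0,0]]]'
python3 -m jog '[[[0,0,0,-0.001,0,0,0],[0,0,0,-0.001,0,0,0],[0,0,0,0,0,0,0]]]'
```

```text
time: 13.72
ee_pos: [525.3, -150.3, 60.7]
tcp_rot: [[0.96, 0.279, 0.001], [0.279, -0.96, -0.001], [0.001, 0.001, -1.0]]
contact_force: [-2.4, -3.1, 16.2]
opening: 0.001
grasp_force: 8.0
time: 14.1
ee_pos: [525.6, -150.3, 60.4]
tcp_rot: [[0.96, 0.279, 0.003], [0.279, -0.96, -0.001], [0.002, 0.002, -1.0]]
contact_force: [-13.1, 0.1, 43.0]
opening: 0.0
grasp_force: 21.7
```

```bash
python3 -m jog '[[[0,0,0,0.01,0,0,0],[0,0,0,0.02,0,0,0],[0,0.019,0.0125,0.02,0,0,0],[0,0.019,0.0125,0,0,0,0],[0,0.019,0.0125,0,0,0,0]]]'
python3 -m jog '[[[0,0,0,0,0,0,0],[0,0,0,0,0,0,0]]]'
python3 look.py pics/w4.png; python3 - <<'E'
from h import *
W=cloud(snapshot("scene")); u=np.array([-.2755,.9613]); x=np.array([.9613,.2755]); o=np.array([519.4,-128.])
for c in ["scene","side","wrist"]:
    W=cloud(snapshot(c)); d=W[...,:2]-o; a=d@x; b=d@u
    print(c,[(k,np.median(W[...,2][(abs(a)<9)&(abs(b-k)<4)]).round(1)) for k in (-26,-18,-10,0,10,18,26)])
E
```

```text
time: 14.72
ee_pos: [582.2, -111.7, 107.7]
tcp_rot: [[0.96, 0.279, -0.001], [0.279, -0.96, 0.001], [-0.001, -0.001, -1.0]]
contact_force: [0.5, 0.2, -0.1]
opening: -0.001
grasp_force: 0.0
time: 14.98
ee_pos: [581.3, -112.4, 107.5]
tcp_rot: [[0.96, 0.279, -0.001], [0.279, -0.96, 0.0], [-0.001, -0.001, -1.0]]
contact_force: [0.9, 0.3, 0.3]
opening: -0.003
grasp_force: 0.0
cam [655. -89. 287.]
lock_tab 0.92 [30.0, 190.9, 86.2, 78.4] [552.2   3.4  94.5] [ 85.1 106.7]
   top rect [549.7   2.3] [44.2, 13.0]
pulse_top 0.71 [256.2, 206.8, 51.4, 48.8] [ 584.6 -109.4  104. ] [ 96.4 105.1]
   top rect [ 583.4 -109.9] [27.0, 30.6]
stop_top 0.72 [240.8, 110.1, 84.3, 28.1] [644.2 -92.9 100. ] [ 97.9 101.3]
   top rect [644.  -92.9] [15.8, 45.8]
bowl 0.95 [0.4, 124.9, 58.9, 164.2] [549.7  36.1  92.6] [ 43.  132.8]
   top rect [542.4  26.6] [29.6, 7.8]
deck ((566.6735229492188, -56.271202087402344), (198.0041961669922, 201.3682861328125), 15.891369819641113) 80.23286581812886
15.275 [ 581.7 -112.6  108. ] [[0.96, 0.279, 0.0], [0.279, -0.96, 0.0], [0.0, 0.0, -1.0]] [ 0.8 -0.2 -0.5]
scene [(-26, np.float64(nan)), (-18, np.float64(96.7)), (-10, np.float64(98.3)), (0, np.float64(97.9)), (10, np.float64(101.5)), (18, np.float64(101.0)), (26, np.float64(87.5))]
side [(-26, np.float64(94.4)), (-18, np.float64(96.8)), (-10, np.float64(98.1)), (0, np.float64(471.8)), (10, np.float64(437.4)), (18, np.float64(85.4)), (26, np.float64(100.5))]
wrist [(-26, np.float64(nan)), (-18, np.float64(nan)), (-10, np.float64(nan)), (0, np.float64(nan)), (10, np.float64(nan)), (18, np.float64(nan)), (26, np.float64(86.0))]
  return _methods._mean(a, axis=axis, dtype=dtype,
  ret = ret.dtype.type(ret / rcount)
```

View pics/w4.png

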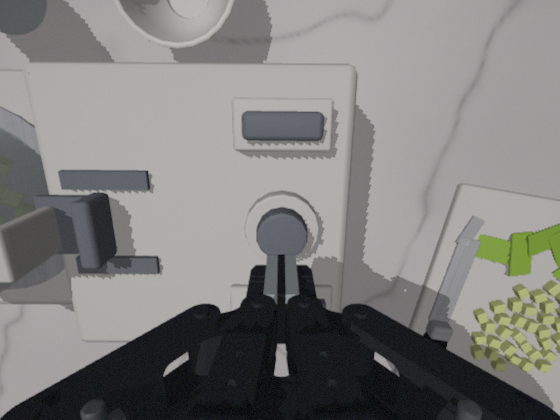

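The rocker's pressed half now lies level at z≈97, so it has tipped to its stop. The tab sits fully home against the bowl side at (95,230). The tip is centred on the pulse key at (282,233), so I'll press.

```bash
python3 -m jog '[[[0,0.0007,0,-0.02,0,0,0],[0,0,0,-0.012,0,0,0],[0,0,0,-0.004,0,0,0],[0,0,0,-0.002,0,0,0],[0,0,0,0,0,0,0]]]'
python3 -m jog '[[[0,0,0,-0.002,0,0,0],[0,0,0,-0.002,0,0,0],[0,0,0,0,0,0,0]]]'
python3 -m jog '[[[0,0,0,-0.002,0,0,0],[0,0,0,-0.001,0,0,0],[0,0,0,0,0,0,0]]]'
```

```text
time: 16.1
ee_pos: [582.8, -112.4, 70.3]
tcp_rot: [[0.96, 0.279, 0.0], [0.279, -0.96, -0.0], [0.0, 0.0, -1.0]]
contact_force: [-0.6, -0.2, 0.1]
opening: 0.003
grasp_force: 0.0
time: 16.48
ee_pos: [582.9, -112.5, 66.1]
tcp_rot: [[0.96, 0.279, 0.001], [0.279, -0.96, -0.0], [0.001, 0.0, -1.0]]
contact_force: [1.5, -0.4, 2.2]
opening: -0.003
grasp_force: 1.2
time: 16.85
ee_pos: [582.9, -112.4, 63.0]
tcp_rot: [[0.96, 0.279, 0.0], [0.279, -0.96, -0.0], [0.0, 0.0, -1.0]]
contact_force: [1.3, 0.0, 4.3]
opening: 0.006
grasp_force: 2.0
```

```bash
python3 -m jog '[[[0,0,0,-0.002,0,0,0],[0,0,0,-0.001,0,0,0],[0,0,0,0,0,0,0]]]'
python3 -m jog '[[[0,0,0,-0.001,0,0,0],[0,0,0,-0.001,0,0,0],[0,0,0,0,0,0,0]]]'
```

```text
time: 17.23
ee_pos: [582.9, -112.4, 60.0]
tcp_rot: [[0.96, 0.279, 0.0], [0.279, -0.96, -0.0], [0.0, 0.0, -1.0]]
contact_force: [1.8, -1.2, 4.9]
opening: 0.003
grasp_force: 2.8
time: 17.6
ee_pos: [583.1, -112.5, 59.4]
tcp_rot: [[0.96, 0.279, 0.002], [0.279, -0.96, -0.0], [0.001, 0.001, -1.0]]
contact_force: [-4.8, 1.3, 25.0]
opening: -0.003
grasp_force: 12.2
```

```bash
python3 - <<'E'
from h import *
A=np.load("scene.npy"); s=snapshot("scene"); cv2.imwrite("pics/end.png",s["img"]); 
for n in ["bowl","salt_jar","ramekin","knife","apple"]: print(n,[(o["box"],round(o["conf"],2)) for o in outline_of(n,"scene")[:1]])
r=read_state(); print(r["time"],r["ee_pos"].round(1),r["contact_force"].round(1)); close_job()
E
```

```text
bowl [([308.4, 198.2, 73.3, 76.0], 0.73)]
salt_jar [([292.9, 269.5, 27.4, 43.1], 0.8)]
ramekin [([229.5, 257.0, 40.1, 32.5], 0.58)]
knife [([192.7, 168.6, 29.5, 26.9], 0.79)]
apple [([202.1, 123.7, 23.8, 17.8], 0.64)]
17.9 [ 583.1 -112.5   59.3] [-5.5  2.4 25. ]
the job is handed in; nothing more can be done
```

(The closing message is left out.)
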